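Take the cap off a coffee mill whose thread hand is unknown

ROBOT

A 7-joint arm with a two-finger parallel gripper is mounted at the origin on the work surface; the furniture and walls round the work are solid. World frame = base frame: x ahead of the robot, y to its left, z up, the work surface at z = 0. Lengths are in m, angles in rad, forces in N, time in s.
With the tool pointing down it reaches from about 0.35 to 0.9 m from the base axis. Payload 8.1 kg.
Tool frame: the origin (TCP) lies at the centre of the arm's flange, where the gripper is bolted on; the fingertips stand 178 mm ahead of it and the grasp point (between the pads) lies 159 mm ahead of it; z points along the fingers, y is the line along which they close (so a half turn about z gives the same grasp; the last joint's range is limited). The gripper opens to 92 mm and grips with 3 to 60 N. Pads are 19 mm wide; open, the fingers measure 130 mm over their backs; the gripper's body (75 mm by 190 mm) begins 47 mm behind the grasp point.
Start: joints at [1.227, 0.434, 0.025, 1.573, -0.012, 1.134, -0.075], TCP at [0.149, -0.607, 0.405] pointing down, gripper open.
Joint ranges: [-2.62, 2.62], [-0.44, 2.09], [-1.27, 1.32], [0.08, 2.57], [-1.32, 4.46], [0.12, 2], [-2.74, 2.74]. Speed limits (rad/s): [2.22, 2.22, 3.01, 3.01, 3.14, 3.14, 3.14].

INTERFACE

Orientations are given as a rotation vector (axis times angle).
In Python, from cell import arm gives the robot as it stands. The module is installed in compiled form; this text tells all that it offers.
- The arm moves only by the shell command python3 -m inch 'ROWS' [FORCE]. ROWS is text: rows parted by semicolons, each of 5 numbers parted by spaces: the shift along the tool's x, y, z in m, then the turn about the tool's z in rad, then the finger opening in m, from 0 to 0.0918. In form: x y z roll fingers; .... A call has 1 to 5 rows; each row is the pose to reach, as a shift and turn from the pose commanded when the call began, along the tool's axes at that moment; what a row does not reach only later rows make up. A row lasts 1/10 s, in which the tool goes at most 50 mm and 8.59 degrees, less where a joint would pass 70% of its speed; a pose out of reach is approached as far as the arm can. A call with a gripper value outside its range is refused whole. The fingers move at their own pace and stop on an object; FORCE is the grip in N (left out, the last holds). Time passes only in rows, so rows that repeat a pose let the fingers close. It gives the time, the measured TCP pose, the force, the opening and the grip force at its end, in the units of the state.
- arm.observe(): the state, without advancing time (a new reading comes with each control period).
- arm.get_image(name): name is "scene" or "top" or "wrist"; returns the picture (480x640x3 uint8, red, green, blue); there is no depth.
- arm.get_calibration(name): a dict with "intrinsics" (3x3 intrinsics, pixels), "distortion" ([k1, k2, p1, p2, k3] as OpenCV has them; the pictures are not rectified), "pose" (4x4, takes a point from camera to world coordinates). Camera axes: x right, y up, looking along -z (the intrinsics and any distortion apply to the point x, -y, -z); pixel columns grow to the right and rows downward; lengths in m; the calibration is good to about 2 mm. A picture is of the moment at which its call begins: read the wrist's pose just before it. get_calibration takes no time and is no camera call; for the wrist camera it gives the pose at the moment of the call.
- arm.sign_off(): hands the job in; it is judged then, once.
Trained networks look in the newest picture that a camera, given by its name, has taken for a name from the list of things; names that differ only in an ending like _2 or _b are one class to them, and where a whole thing is asked for, a point or a joint stands for the part that bears it (a point fixed in the world has none). Each returns a list of dicts, best first, with "conf" (0 to 1); they miss things now and then, are a little off and sometimes report something else, mostly with a low value. They report only what shows in the picture. A call takes as long as a camera call.
- arm.look_for(camera, query): "point" ([row, column] in pixels, amid what is visible of it).
- arm.silhouettes(camera, query): "region" (480x640 bool, what is visible of it) and "point" ([row, column] in pixels, amid what is visible of it).
- arm.place_of(camera, query): "point" ([row, column] in pixels: a listed point, or the origin of a listed thing).
The state is a dict: "clock": time; "joints": joint angles; "dq": joint speeds; "joint_efforts": joint torques, N m; "position": TCP position; "ee_rot": TCP orientation; "force": force on the tool from outside, world axes, zero at the start; "ft_torque": the same for the moment, N m; "width": opening from 0.0 (shut) to 1.0 (fully open); "gripper_force": force on a finger pad.
Only numpy, scipy, OpenCV 4.12 (cv2) and the standard library are available. Lean on these libraries where they do the work, as an engineer would, in place of code of your own. Each camera call takes 0.05 s, during which the arm holds its last target. There are 200 camera calls.

TASK

The coffee mill has to be opened. Lift its crank up off the drive shaft and lay it on the worktop without dropping it, let go of it, then unscrew the round ribbed cap that was under the crank: this mill may be the right-handed or the left-handed model, so find out by trying which way the cap loosens. Lift the cap clear of the shaft and finish while still holding it up in the gripper, touching nothing else; leave the teaspoon, the salt shaker and the coaster where they are.

Things in the scene. Friction and masses are not known exactly. Their poses are not given: they have to be found in the camera images.
- mill_axis (a point): point on the upright axis of the fixed coffee mill, 100 mm above the worktop, where the cap's lower rim rests. A steel drive shaft 15 mm thick stands up this axis through the cap to a shoulder at 131 mm; above that a stub 8 mm thick ends at 149 mm. z is up.
- crank_hub (a point): the crank, at the centre of its round steel hub (24 mm across, 34 mm high, closed at the top), half-way up. A blind bore 19 mm deep in its underside hangs on the shaft's stub with 0.6 mm slack, so it sags up to 4 degrees; the underside rests on the shaft's shoulder, 3 mm above the cap. It is off the stub after a lift of about 20 mm
- crank_knob (a point): the crank's upright wooden knob, at its middle, 100 mm out from the hub's axis along own +x and 35 mm above crank_hub; the knob is 25 mm across and 40 mm high
- cap_mid (a point): the cap, at its centre, half-way up: round aluminium cap with fine upright ribs, 38 mm across, 28 mm high, a hole for the shaft in its top, about 60 g; in place this point is 114 mm above the worktop. It starts fully home and cannot be pulled off unturned. Which way it loosens (clockwise or anticlockwise from above) differs from start to start and cannot be seen
- crank: the same crank, origin on the hub's axis at its underside; own z up through the hub, own +x along the arm. The arm is a flat steel bar 12 mm wide, 5 mm thick, 24 to 29 mm above this origin, running out to 104 mm. About 0.1 kg, centre of mass about 20 mm out along the arm
- cap: the same cap, origin on its axis at its lower rim. The wrong way it stops dead within 0.15 rad (fingers slip, turning moment at the wrist rises). The right way it turns easily, rising 3.8 mm a radian, comes free after 1.3 rad (5 mm up) and meets a stop at about 1.5 rad; then it lifts straight up, 50 mm to clear the stub
- mill: the same mill, origin on its axis on the worktop: round steel body 88 mm across on a black rubber suction foot 116 mm across with a short lever; from 74 mm up it tapers in to 41 mm across at 100 mm
- spoon: bystander: teaspoon 137 mm long lying on the worktop; origin under its middle
- salt_mid (a point): bystander: glass salt shaker with a white top, 44 mm across, 90 mm high; its centre half-way up
- coaster: bystander: round cork coaster 92 mm across, 9 mm thick, lying on the worktop; origin under its centre

How it is judged:
On the way:
1. the crank is off the shaft and lies on the worktop, let go (height (world z) of crank_hub below 0.04 m and linear speed of crank below 0.05 m/s and contact force between the fingers and crank below 0.1 N), for 0.2 s.
At the end, for the whole second after the job is handed in: cap held still in the fingers, its middle above 170 mm (rim above the shaft), off mill and crank; crank lying still on the worktop (hub middle below 40 mm), not touched by the arm, nor the mill; teaspoon, salt shaker and coaster within 30 mm of where they stood (all of step 1 and height (world z) of cap_mid above 0.17 m and contact force between the fingers and cap above 1 N and contact force between each of cap, the arm, the fingers and mill below 0.1 N and contact force between each of cap, the arm and crank below 0.1 N and linear speed of cap below 0.05 m/s and distance of each of spoon, salt_mid, coaster from where it was at the start of the episode below 0.03 m); the arm keeps its last pose, push and grip.
It fails at once if the crank is dropped (falls faster than 1.4 m/s) (linear speed of crank above 1.4 m/s).
It fails at once if a bystander is shifted more than 30 mm (distance of any of spoon, salt_mid, coaster from where it was at the start of the episode above 0.03 m).
It also fails if it takes over 72 s, if anything falls off the work surface, if the arm or the gripper's body presses on something with over 40 N, if the wrist force passes 120 N, or if a joint passes its speed limit or range.

## Working session

There is one attempt and no reset: what is moved stays moved. The work goes in short steps, Python scripts to look and compute and a shell command to move; the robot and the scene stay as the last step left them, time stands still between calls to the robot, and variables do not carry over. Pictures are saved under pics/ and viewed, at most 10 in all, crops included, and the job is handed in when it is done.

```bash
mkdir -p pics; cat > h.py <<'E'
import numpy as np, cv2
from cell import arm
from scipy.spatial.transform import Rotation as R
def ray(cam,px,cal=None):
    c=cal or arm.get_calibration(cam);K=np.array(c["intrinsics"]);P=np.array(c["pose"])
    u=cv2.undistortPoints(np.array([[[px[1],px[0]]]],float),K,np.array(c["distortion"]))[0,0]
    d=P[:3,:3]@np.array([u[0],-u[1],-1]);return P[:3,3],d/np.linalg.norm(d)
def atz(cam,px,z,cal=None):
    o,d=ray(cam,px,cal);return o+d*(z-o[2])/d[2]
def tri(r):
    A=sum(np.eye(3)-np.outer(d,d) for o,d in r);b=sum((np.eye(3)-np.outer(d,d))@o for o,d in r);return np.linalg.solve(A,b)
def save(cam,n):
    im=arm.get_image(cam);cv2.imwrite(f"pics/{n}.png",im[:,:,::-1]);return im
E
python3 - <<'E'
from h import *
np.set_printoptions(precision=4,suppress=True)
s=arm.observe();print(s["clock"],s["position"],s["ee_rot"],s["width"]);print(R.from_rotvec(s["ee_rot"]).as_matrix())
for c in("scene","top"):
    im=save(c,c+"0")
Z={"mill_axis":.1,"crank_hub":.148,"crank_knob":.183,"cap_mid":.114,"spoon":0,"salt_mid":.045,"coaster":0}
for n,z in Z.items():
    rs=[]
    for c in("scene","top"):
        r=arm.place_of(c,n)
        if r: print(n,c,r[0]["conf"],r[0]["point"],atz(c,r[0]["point"],z)); rs.append(ray(c,r[0]["point"]))
    if len(rs)==2: print("   tri",tri(rs))
a=cv2.imread("pics/scene0.png");b=cv2.imread("pics/top0.png")
cv2.imwrite("pics/both.png",np.vstack([cv2.resize(a,(400,300)),cv2.resize(b,(400,300))]))
E
```

```text
0.0 [ 0.1489 -0.6068  0.4039] [-3.1173 -0.377   0.0006] 1.00251906527432
[[ 0.9712  0.2384 -0.0006]
 [ 0.2384 -0.9712  0.0015]
 [-0.0002 -0.0016 -1.    ]]
mill_axis scene 0.93 [250.2, 344.6] [ 0.4609 -0.1587  0.1   ]
crank_hub scene 0.72 [223.1, 385.9] [ 0.4118 -0.2018  0.148 ]
crank_hub top 0.87 [263.2, 324.8] [ 0.4618 -0.1606  0.148 ]
   tri [ 0.4284 -0.1691  0.1772]
crank_knob scene 0.78 [230.1, 273.0] [ 0.5308 -0.0678  0.183 ]
crank_knob top 0.89 [205.7, 279.9] [ 0.5323 -0.0774  0.183 ]
   tri [ 0.5358 -0.0758  0.1738]
cap_mid scene 0.67 [244.6, 344.4] [ 0.4606 -0.1571  0.114 ]
cap_mid top 0.64 [267.4, 320.0] [ 0.4591 -0.1533  0.114 ]
   tri [ 0.4585 -0.1534  0.1181]
spoon scene 0.72 [225.2, 382.7] [ 0.4817 -0.344   0.    ]
spoon top 0.79 [287.5, 426.8] [ 0.4743 -0.3503  0.    ]
   tri [ 0.4793 -0.3496 -0.0044]
salt_mid scene 0.78 [360.4, 299.6] [0.4291 0.0267 0.045 ]
salt_mid top 0.56 [272.6, 216.3] [0.4283 0.0276 0.045 ]
   tri [0.4283 0.0274 0.0463]
coaster scene 0.74 [210.4, 331.5] [ 0.5887 -0.3308  0.    ]
coaster top 0.63 [224.5, 424.3] [ 0.5921 -0.3299  0.    ]
   tri [ 0.5904 -0.3304  0.0001]
```

View pics/scene0.png

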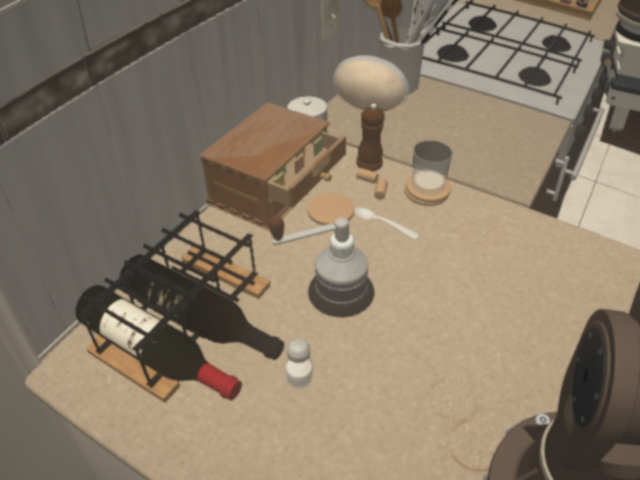

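View pics/top0.png

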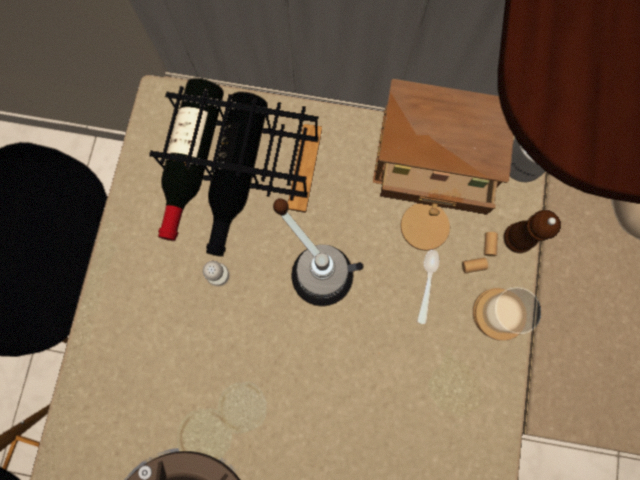

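The scene shows the mill at about (275, 322) in the top view. The arm points up-left to the knob at (206, 281), and the bystanders are to the right and left. The scene `crank_hub` hit at (223, 386) is false because it lies on the spoon; the hub really sits at about (228, 342). Next I'll move above the mill.

```bash
python3 -m inch '0.205 -0.18 -0.04 0 0.0918;0.205 -0.18 -0.04 0 0.0918;0.205 -0.18 -0.04 0 0.0918;0.205 -0.18 -0.04 0 0.0918;0.205 -0.18 -0.04 0 0.0918' 30
python3 -m inch '0.205 -0.18 0 0 0.0918;0.205 -0.18 0 0 0.0918;0.205 -0.18 0 0 0.0918;0.205 -0.18 0 0 0.0918;0.205 -0.18 0 0 0.0918'
python3 -m inch '0 0 0 -0.15 0.0918;0 0 0 -0.3 0.0918;0 0 0 -0.45 0.0918;0 0 0 -0.59 0.0918;0 0 0 -0.59 0.0918'
python3 -m inch '0 0 0 0 0.0918;0 0 0 0 0.0918'
cat > est.py <<'E'
from h import *
import sys
np.set_printoptions(precision=4,suppress=True)
Z={"crank_hub":.148,"crank_knob":.183,"cap_mid":.114,"mill_axis":.1}
cal=arm.get_calibration("wrist");im=save("wrist",sys.argv[1])
s=arm.observe();M=R.from_rotvec(s["ee_rot"]).as_matrix();p=np.array(s["position"]);print(s["clock"],p,"x-yaw",np.arctan2(M[1,0],M[0,0]),"cam",cal["pose"][:,3] if hasattr(cal["pose"],"shape") else "")
print(M)
for n in sys.argv[2:]:
    for c in("wrist","top"):
        if c=="top": arm.get_image("top")
        for r in arm.place_of(c,n)[:1]:
            w=atz(c,r["point"],Z[n],cal if c=="wrist" else None);print(n,c,r["conf"],r["point"],w,"tool shift",M.T@(w-p))
        if c=="top": arm.get_image("wrist")
E
python3 est.py w1 crank_hub crank_knob cap_mid mill_axis
```

```text
clock: 1.3
position: [0.2915, -0.4023, 0.4415]
ee_rot: [3.118, 0.377, 0.001]
force: [1.0, -0.5, 0.6]
width: 1.0
gripper_force: 0.0
clock: 1.8
position: [0.4344, -0.1974, 0.4414]
ee_rot: [3.118, 0.377, 0.001]
force: [1.0, -1.1, 0.1]
width: 1.001
gripper_force: 0.0
clock: 2.3
position: [0.4337, -0.1992, 0.4411]
ee_rot: [2.873, 1.271, 0.0]
force: [-0.8, 0.9, 0.2]
width: 1.0
gripper_force: 0.0
clock: 2.5
position: [0.4337, -0.1993, 0.4411]
ee_rot: [2.877, 1.263, 0.0]
force: [0.3, 0.2, 0.2]
width: 0.998
gripper_force: 0.0
2.55 [ 0.4337 -0.1992  0.441 ] x-yaw 0.8279930271012903 cam [ 0.4791 -0.1528  0.4219  1.    ]
[[ 0.6764  0.7366  0.0001]
 [ 0.7366 -0.6764 -0.0001]
 [-0.      0.0001 -1.    ]]
crank_hub wrist 0.8 [161.9, 309.6] [ 0.4655 -0.158   0.148 ] tool shift [ 0.0519 -0.0045  0.293 ]
cap_mid wrist 0.87 [161.4, 308.4] [ 0.4634 -0.1577  0.114 ] tool shift [ 0.0507 -0.0063  0.327 ]
```

View pics/w1.png

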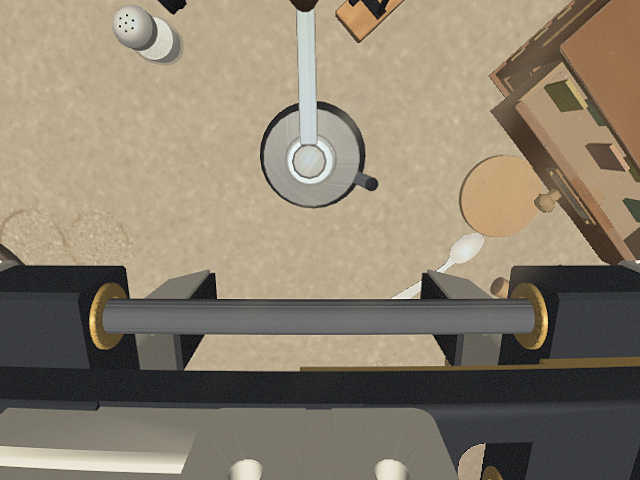

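The picture agrees with the network: hub at (160, 310), arm pointing straight up the picture and so along tool x. Now I'll go over it and descend.

```bash
python3 -m inch '0.05 -0.005 0 -0.02 0.0918;0.05 -0.005 0.02 -0.02 0.0918;0.05 -0.005 0.05 -0.02 0.0918;0.05 -0.005 0.06 -0.02 0.0918;0.05 -0.005 0.06 -0.02 0.0918'
python3 est.py w2 crank_hub cap_mid
```

```text
clock: 3.85
position: [0.4633, -0.159, 0.3799]
ee_rot: [-2.86, -1.295, 0.004]
force: [-0.2, -0.5, 0.2]
width: 0.999
gripper_force: 0.0
3.9 [ 0.4637 -0.1591  0.3811] x-yaw 0.8503840852096565 cam [ 0.5075 -0.1115  0.3606  1.    ]
[[ 0.6597  0.7515 -0.001 ]
 [ 0.7515 -0.6597  0.0003]
 [-0.0004 -0.0009 -1.    ]]
crank_hub wrist 0.55 [250.3, 316.4] [ 0.4655 -0.1563  0.148 ] tool shift [ 0.0034 -0.0003  0.2331]
cap_mid wrist 0.92 [238.5, 313.8] [ 0.463  -0.1561  0.114 ] tool shift [ 0.0019 -0.0023  0.2671]
```

View pics/w2.png

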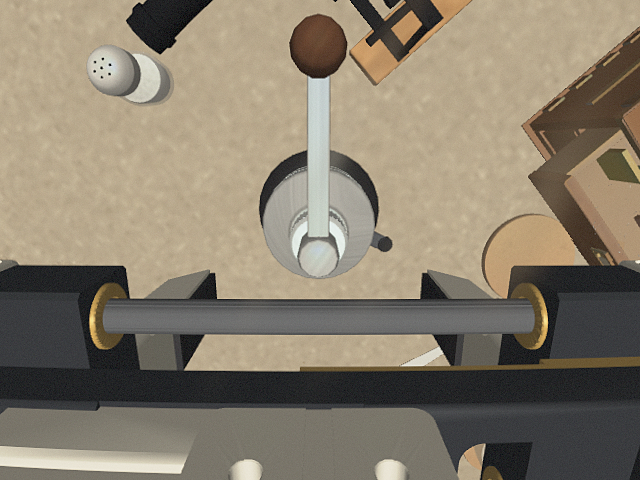

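The hub top is centred at (257, 320) and the arm runs straight up to the knob at (45, 318), so the gripper is aligned.

```bash
python3 -c "
from h import *
print(atz('wrist',(257,320),.165), atz('wrist',(45,318),.203))"
python3 -m inch '0.002 0 0.03 0 0.0918;0.002 0 0.06 0 0.0918;0.002 0 0.070 0 0.0918;0.002 0 0.070 0 0.0918;0.002 0 0.07 0 0.05'
python3 -m inch '0 0 0 0 0.01;0 0 0 0 0.01;0 0 0 0 0.01;0 0 0 0 0.01;0 0 0 0 0.01' 30
```

```text
[ 0.46893576 -0.15747406  0.165     ] [ 0.5328422  -0.08314539  0.203     ]
clock: 4.8
position: [0.4656, -0.1574, 0.3119]
ee_rot: [2.861, 1.296, 0.001]
force: [-0.4, 0.7, 0.1]
width: 0.95
gripper_force: 0.0
clock: 5.3
position: [0.4651, -0.1574, 0.3112]
ee_rot: [2.861, 1.296, 0.0]
force: [-0.8, 0.2, -0.2]
width: 0.526
gripper_force: 0.0
```

```bash
python3 -m inch '0 0 0 0 0.01;0 0 0 0 0.01;0 0 0 0 0.01;0 0 0 0 0.01;0 0 0 0 0.01' 30
python3 -m inch '0 0 0 0 0.01;0 0 0 0 0.01;0 0 0 0 0.01'
```

```text
clock: 5.8
position: [0.4649, -0.1572, 0.3109]
ee_rot: [-2.861, -1.296, 0.001]
force: [-2.0, 1.4, 0.7]
width: 0.261
gripper_force: 30.0
clock: 6.1
position: [0.4649, -0.1572, 0.3109]
ee_rot: [-2.861, -1.296, 0.001]
force: [-2.6, 2.4, 1.3]
width: 0.257
gripper_force: 30.0
```

```bash
python3 -m inch '0 0 -0.006 0 0.01;0 0 -0.012 0 0.01;0 0 -0.018 0 0.01;0 0 -0.024 0 0.01;0 0 -0.03 0 0.01'
python3 -m inch '0 0 -0.015 0 0.01;0 0 -0.03 0 0.01;0 0 -0.045 0 0.01;0 0 -0.045 0 0.01'
python3 est.py w3 crank_hub
```

```text
clock: 6.6
position: [0.4655, -0.1577, 0.342]
ee_rot: [2.861, 1.295, 0.002]
force: [-0.5, 0.4, -1.6]
width: 0.259
gripper_force: 30.0
clock: 7.0
position: [0.4659, -0.1576, 0.3882]
ee_rot: [2.859, 1.295, 0.005]
force: [0.8, -0.6, -2.0]
width: 0.257
gripper_force: 30.0
7.05 [ 0.4655 -0.1576  0.387 ] x-yaw 0.8503779084198412 cam [ 0.5102 -0.1101  0.3692  1.    ]
[[ 0.6597  0.7515  0.0026]
 [ 0.7515 -0.6597 -0.001 ]
 [ 0.001   0.0026 -1.    ]]
crank_hub wrist 0.77 [305.0, 317.1] [ 0.4447 -0.1845  0.148 ] tool shift [-0.0342  0.0016  0.239 ]
```

View pics/w3.png

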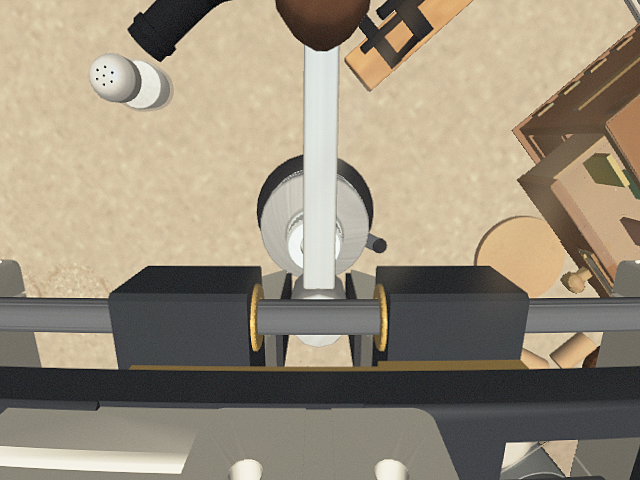

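The crank is off the shaft and held level. I'll set it down in the free area behind, along tool −x.

```bash
python3 -m inch '-0.04 0 0 0 0.01;-0.08 -0.003 0 0 0.01;-0.12 -0.005 0 0 0.01;-0.16 -0.007 0 0 0.01;-0.2 -0.01 0 0 0.01'
python3 -m inch '-0.03 0 0 0 0.01;-0.04 0 0.03 0 0.01;-0.04 0 0.07 0 0.01;-0.04 0 0.11 0 0.01;-0.04 0 0.14 0 0.01'
python3 -m inch '0 0 0.02 0 0.01;0 0 0.04 0 0.01;0 0 0.052 0 0.01;0 0 0.056 0 0.01;0 0 0.056 0 0.01'
python3 est.py w4 crank_hub
```

```text
clock: 7.75
position: [0.3243, -0.3021, 0.3855]
ee_rot: [-2.861, -1.296, 0.001]
force: [1.0, -0.9, -1.6]
width: 0.256
gripper_force: 30.0
clock: 8.25
position: [0.2985, -0.3308, 0.2436]
ee_rot: [-2.86, -1.295, 0.001]
force: [-0.1, -0.2, -0.6]
width: 0.259
gripper_force: 30.0
clock: 8.75
position: [0.2992, -0.331, 0.1894]
ee_rot: [-2.86, -1.296, 0.001]
force: [-0.5, -0.0, -1.0]
width: 0.257
gripper_force: 30.0
8.8 [ 0.2994 -0.3312  0.19  ] x-yaw 0.8508044981194639 cam [ 0.3434 -0.2835  0.1703  1.    ]
[[ 0.6594  0.7518 -0.0003]
 [ 0.7518 -0.6594  0.0003]
 [ 0.     -0.0004 -1.    ]]
crank_hub wrist 0.73 [308.0, 318.1] [ 0.3366 -0.2911  0.148 ] tool shift [0.0547 0.0016 0.042 ]
crank_hub top 0.65 [384.7, 406.5] [ 0.3017 -0.3134  0.148 ] tool shift [ 0.015  -0.0099  0.042 ]
```

View pics/w4.png

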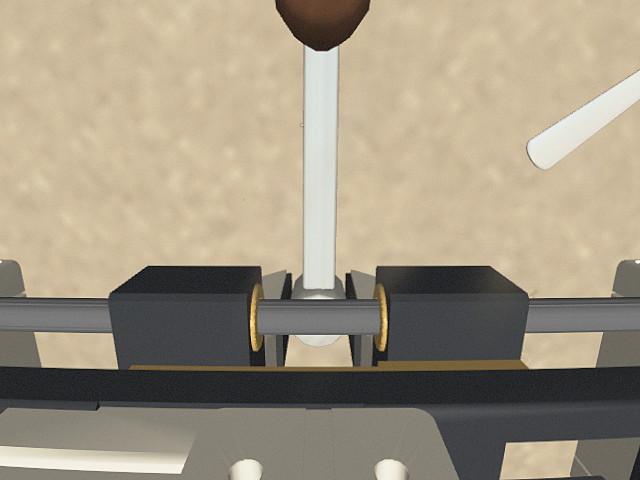

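The crank is still firmly held. The area below is clear, with the spoon handle tip well aside at (155, 540). I'll lower until contact.

```bash
python3 -m inch '0 0 0.003 0 0.01;0 0 0.006 0 0.01;0 0 0.008 0 0.01;0 0 0.008 0 0.01'
```

```text
clock: 9.4
position: [0.2992, -0.3311, 0.1817]
ee_rot: [-2.861, -1.296, 0.0]
force: [-0.3, 0.1, -1.7]
width: 0.257
gripper_force: 30.0
```

```bash
python3 -m inch '0 0 0.001 0 0.01;0 0 0.0015 0 0.01;0 0 0.0015 0 0.01'
python3 -m inch '0 0 0 0 0.03;0 0 0 0 0.03;0 0 0 0 0.05;0 0 0 0 0.09;0 0 0 0 0.09'
python3 -m inch '0 0 0 0 0.0918;0 0 0 0 0.0918;0 0 0 0 0.0918;0 0 0 0 0.0918;0 0 0 0 0.0918'
```

```text
clock: 9.7
position: [0.2993, -0.3312, 0.1805]
ee_rot: [-2.862, -1.296, 0.0]
force: [0.4, 0.3, -1.1]
width: 0.254
gripper_force: 30.0
clock: 10.2
position: [0.2993, -0.3312, 0.1805]
ee_rot: [2.862, 1.296, 0.0]
force: [-0.2, 0.6, -0.2]
width: 0.537
gripper_force: 0.0
clock: 10.7
position: [0.2993, -0.3312, 0.1805]
ee_rot: [-2.862, -1.296, 0.0]
force: [-0.3, 0.1, 0.7]
width: 0.968
gripper_force: 0.0
```

```bash
python3 -m inch '0 0 -0.03 0 0.0918;0 0 -0.08 0 0.0918;0 0 -0.13 0 0.0918;0 0 -0.18 0 0.0918;0 0 -0.22 0 0.0918'
python3 -m inch '0.05 0.004 0 0 0.0918;0.1 0.007 0 0 0.0918;0.15 0.01 0 0 0.0918;0.174 0.01 0 0 0.0918;0.174 0.01 0 0 0.0918'
python3 - <<'E'
from h import *
arm.get_image("top")
for n,z in(("crank_hub",.02),("crank_knob",.04)):
    r=arm.place_of("top",n)[0];print(n,r["conf"],r["point"],atz("top",r["point"],z))
E
python3 est.py w5 cap_mid mill_axis
python3 -c "
import cv2,numpy as np
from h import *
t=save('top','t5');w=cv2.imread('pics/w5.png');cv2.imwrite('pics/c5.png',np.vstack([w[:300],t[220:460,:,::-1]]))"
```

```text
clock: 11.2
position: [0.2992, -0.3309, 0.4035]
ee_rot: [2.86, 1.296, 0.001]
force: [0.5, 0.0, -0.1]
width: 0.999
gripper_force: 0.0
clock: 11.7
position: [0.4238, -0.2036, 0.4006]
ee_rot: [-2.857, -1.305, -0.003]
force: [-0.7, -0.8, 0.4]
width: 1.0
gripper_force: 0.0
crank_hub 0.72 [273.3, 214.9] [0.4293036 0.0354503 0.02     ]
11.9 [ 0.4208 -0.2079  0.4003] x-yaw 0.8490787841180983 cam [ 0.4653 -0.1601  0.3811  1.    ]
[[ 0.6607  0.7507 -0.0008]
 [ 0.7507 -0.6607 -0.0003]
 [-0.0008 -0.0004 -1.    ]]
cap_mid wrist 0.57 [142.7, 316.6] [ 0.4641 -0.159   0.114 ] tool shift [0.0656 0.0003 0.2862]
cap_mid top 0.56 [384.5, 405.5] [ 0.3006 -0.3174  0.114 ] tool shift [-0.1613 -0.0178  0.2864]
mill_axis wrist 0.91 [143.2, 314.9] [ 0.4629 -0.1584  0.1   ] tool shift [ 0.0653 -0.001   0.3002]Traceback (most recent call last):
  File "<stdin>", line 4, in <module>
IndexError: list index out of range
```

View pics/c5.png

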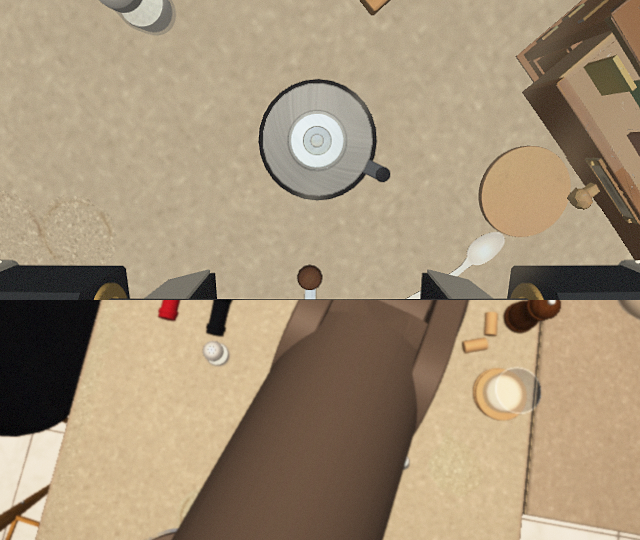

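Picture: the cap and shaft are at (141, 317) with the mill bare, and the crank lies behind with its knob at (277, 310). Now I'll go onto the cap.

```bash
python3 -m inch '0.03 0 0 0 0.0918;0.065 0 0.02 0 0.0918;0.065 0 0.06 0 0.0918;0.065 0 0.1 0 0.0918;0.065 0 0.119 0 0.0918'
python3 -m inch '0 0 0 0 0.03;0 0 0 0 0.03;0 0 0 0 0.03;0 0 0 0 0.03;0 0 0 0 0.03' 25
python3 -m inch '0 0 0 0 0.03;0 0 0 0 0.03;0 0 0 0 0.03;0 0 0 0 0.03;0 0 0 0 0.03'
python3 -c "
from h import *
s=arm.observe();print(s['joints'],s['ft_torque'],s['force'])"
```

```text
clock: 12.85
position: [0.4635, -0.1577, 0.2786]
ee_rot: [-2.859, -1.296, 0.004]
force: [-0.1, 0.2, 0.1]
width: 0.999
gripper_force: 0.0
clock: 13.35
position: [0.4647, -0.1583, 0.2825]
ee_rot: [2.861, 1.295, 0.002]
force: [0.2, 0.8, 0.6]
width: 0.614
gripper_force: 0.0
clock: 13.85
position: [0.4645, -0.1582, 0.2817]
ee_rot: [2.861, 1.296, 0.0]
force: [-1.4, 0.0, 5.5]
width: 0.411
gripper_force: 25.0
[ 0.50866373  0.39965919 -0.37165764  2.01487789  0.20631766  0.76226831
 -0.70643607] [-0.01898232  0.30311424 -0.07425252] [-1.44293785  0.00957671  5.52852847]
```

Gripped: 37.7 mm across. First I'll test anticlockwise from above (negative roll).

```bash
python3 -m inch '0 0 -0.0002 -0.07 0.03;0 0 -0.0005 -0.14 0.03;0 0 -0.0008 -0.2 0.03;0 0 -0.0009 -0.24 0.03;0 0 -0.0009 -0.24 0.03' 30
python3 -c "
from h import *
s=arm.observe();print(s['joints'][6],s['ft_torque'],s['force'],R.from_rotvec(s['ee_rot']).as_matrix()[:2,0])"
```

```text
clock: 14.35
position: [0.4639, -0.1585, 0.2818]
ee_rot: [-2.686, -1.628, 0.002]
force: [-0.5, -1.8, -4.8]
width: 0.409
gripper_force: 30.0
-0.4992211321179493 [-0.2806405   0.10350695 -0.74939405] [-0.53838136 -1.75259145 -4.7708081 ] [0.46274492 0.88649142]
```

The moment rises to −0.75 N m, which suggests a stop. I'll try the other way.

```bash
python3 -m inch '0 0 0.0003 0.08 0.03;0 0 0.0006 0.16 0.03;0 0 0.0009 0.24 0.03;0 0 0.0009 0.24 0.03'
python3 -m inch '0 0 -0.0002 0.07 0.03;0 0 -0.0005 0.14 0.03;0 0 -0.0008 0.2 0.03;0 0 -0.0009 0.24 0.03;0 0 -0.0009 0.24 0.03'
python3 -c "
from h import *
s=arm.observe();print(s['joints'][6],s['ft_torque'],s['force'],R.from_rotvec(s['ee_rot']).as_matrix()[:2,0])"
```

```text
clock: 14.75
position: [0.4644, -0.1582, 0.2817]
ee_rot: [2.863, 1.292, -0.0]
force: [-3.4, -0.5, 4.6]
width: 0.41
gripper_force: 30.0
clock: 15.25
position: [0.4641, -0.158, 0.2823]
ee_rot: [-2.996, -0.945, 0.001]
force: [-1.7, -0.6, 2.4]
width: 0.41
gripper_force: 30.0
-0.9125231273556408 [-0.06561391  0.60746266  0.00242552] [-1.69650121 -0.59186641  2.35926976] [0.81908805 0.5736672 ]
```

Clockwise turns freely (about 0 N m), so this is the left-handed model. I'll continue clockwise, rising 3.8 mm per radian.

```bash
python3 -m inch '0 0 -0.0005 0.13 0.03;0 0 -0.001 0.26 0.03;0 0 -0.0015 0.39 0.03;0 0 -0.002 0.52 0.03;0 0 -0.0021 0.55 0.03'
python3 -m inch '0 0 -0.0005 0.12 0.03;0 0 -0.001 0.24 0.03;0 0 -0.0014 0.36 0.03;0 0 -0.0016 0.42 0.03;0 0 -0.0016 0.42 0.03'
python3 -c "
from h import *
s=arm.observe();print(s['joints'][6],s['ft_torque'],s['force'],R.from_rotvec(s['ee_rot']).as_matrix()[:2,0])"
```

```text
clock: 15.75
position: [0.4639, -0.1576, 0.2843]
ee_rot: [-3.14, -0.094, 0.003]
force: [-5.2, 1.9, 2.5]
width: 0.407
gripper_force: 30.0
clock: 16.25
position: [0.4638, -0.1574, 0.2855]
ee_rot: [-3.091, 0.556, 0.004]
force: [-4.4, 3.1, -1.6]
width: 0.408
gripper_force: 30.0
-1.7493987903589108 [0.79219721 0.96664081 0.07964186] [-4.41152816  3.14188841 -1.62523135] [ 0.93726825 -0.34859953]
```

```bash
python3 -m inch '0 0 -0.0003 0.08 0.03;0 0 -0.0006 0.16 0.03;0 0 -0.0008 0.22 0.03;0 0 -0.0008 0.22 0.03'
python3 -c "
from h import *
s=arm.observe();print(s['joints'][6],s['ft_torque'],s['force'])"
python3 -m inch '0 0 -0.002 0 0.03;0 0 -0.004 0 0.03;0 0 -0.006 0 0.03;0 0 -0.006 0 0.03'
```

```text
clock: 16.65
position: [0.4638, -0.1571, 0.2862]
ee_rot: [-3.012, 0.891, 0.004]
force: [-4.0, 3.9, -1.4]
width: 0.408
gripper_force: 30.0
-1.9402571448019013 [1.11201235 0.93990988 0.05820486] [-4.02756918  3.85092084 -1.44794599]
clock: 17.05
position: [0.4641, -0.1573, 0.2925]
ee_rot: [-3.013, 0.889, 0.003]
force: [-4.4, 4.3, -0.1]
width: 0.408
gripper_force: 30.0
```

Free. Lifting.

```bash
python3 -m inch '0 0 -0.012 0 0.03;0 0 -0.025 0 0.03;0 0 -0.04 0 0.03;0 0 -0.055 0 0.03;0 0 -0.07 0 0.03' 40
python3 -m inch '0 0 -0.02 0 0.03;0 0 -0.02 0 0.03;0 0 -0.02 0 0.03;0 0 -0.02 0 0.03;0 0 -0.02 0 0.03'
python3 -c "
import cv2,numpy as np
from h import *
t=save('scene','s6');w=save('wrist','w6');cv2.imwrite('pics/c6.png',np.vstack([w[60:360,:,::-1],t[100:400,:,::-1]]))
for n in('cap_mid','crank_knob','crank_hub','salt_mid','spoon','coaster'):
  for c in ('scene','wrist'):
    for r in arm.place_of(c,n)[:1]: print(n,c,r['conf'],r['point'])
"
```

```text
clock: 17.55
position: [0.465, -0.1586, 0.3647]
ee_rot: [3.012, -0.893, 0.004]
force: [0.5, -0.4, -1.1]
width: 0.408
gripper_force: 40.0
clock: 18.05
position: [0.4642, -0.1582, 0.3822]
ee_rot: [3.011, -0.896, -0.002]
force: [-0.2, 0.7, -1.1]
width: 0.41
gripper_force: 40.0
cap_mid scene 0.83 [196.0, 343.3]
cap_mid wrist 0.9 [299.2, 317.4]
crank_knob scene 0.75 [267.7, 408.8]
crank_knob wrist 0.68 [248.5, 454.1]
crank_hub scene 0.61 [258.7, 468.3]
crank_hub wrist 0.82 [259.4, 555.3]
salt_mid scene 0.59 [360.9, 301.5]
spoon scene 0.56 [224.3, 385.1]
spoon wrist 0.57 [86.1, 487.0]
coaster scene 0.79 [211.6, 331.6]
```

View pics/c6.png

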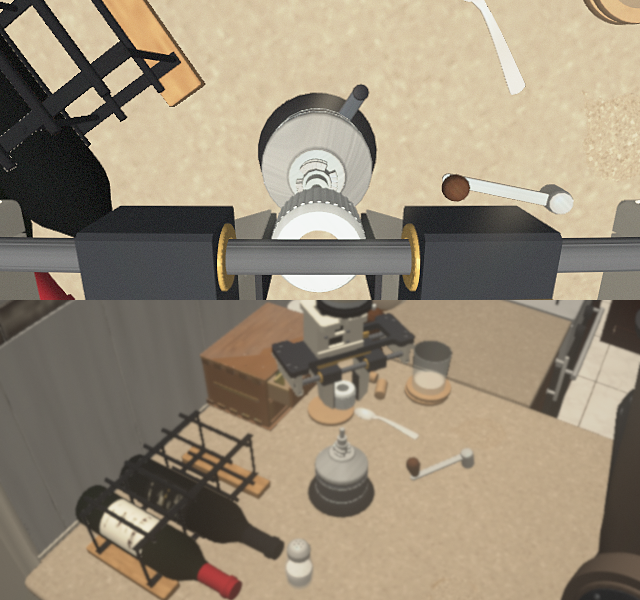

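The cap is held in the fingers, well clear above the threaded shaft. In the scene crop it is at (395, 344). The crank lies flat with its knob at (466, 412), and the salt shaker, spoon and coaster haven't moved. Handing in.

```bash
python3 -c "
from h import *
print(arm.sign_off())"
```

```text
the job is handed in; nothing more can be done
None
```

The job is handed in: the crank is lying released on the worktop, the cap loosened clockwise (left-handed model), and the gripper is holding it clear above the shaft with the teaspoon, salt shaker and coaster unmoved; the sign-off gave no verdict.

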